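# Hook a dropped probe collar out from under the calibrator's wire guard

## Robot

A 6-joint arm with a two-finger parallel gripper is mounted at the origin on the work surface. World frame = base frame: x ahead of the robot, y to its left, z up, the work surface at z = 0. Lengths are in m, angles in rad, forces in N, time in s.
With the tool pointing down it reaches from about 0.35 to 0.85 m from the base axis. Payload 8.1 kg.
Tool frame: the origin (TCP) lies on the centre line of the jaws, within the pads' length; the fingertips stand 8 mm ahead of it and the grasp point (between the pads) lies 11 mm behind it (ctrl.nose_length is the distance from the TCP to the fingertips, in m); z points along the fingers, x is the direction in which the jaws open and shut, and the axes are right-handed (so a half turn about z gives the same grasp; the last joint's range is limited). The gripper opens to 93 mm and grips with 3 to 60 N. Pads are 15 mm wide; open, the fingers measure 128 mm over their backs; the gripper's body (75 mm by 188 mm) begins 65 mm behind the grasp point.
Start: joints at [-1.255, 0.13, 1.488, -0, 1.523, -0.085], TCP at [0.234, -0.552, 0.227] pointing down, gripper open.
Joint ranges: [-2.96, 2.96], [-0.89, 2.26], [0.02, 2.5], [-1.34, 4.48], [0, 2.73], [-2.66, 2.66]. Speed limits (rad/s): [2.39, 2.39, 2.79, 3.14, 3.14, 3.14].

## Interface

Orientations are given as a rotation vector (axis times angle).
In Python, from rig import ctrl gives the robot as it stands.
- The arm moves only by the tool play_rows, never from a script. Its argument "plan" is a list that holds one entry, the list of rows, each a list of 7 numbers: the turn, a rotation vector about the tool's x, y, z in units of 0.1 rad (1.0 is 0.1 rad), then the shift along the tool's x, y, z in units of 25 mm (1.0 is 25 mm), then the opening, from 0 (shut) to 1 (fully open). A call has 1 to 8 rows; each row shifts and turns the commanded pose from where the row before left it, along the tool's axes as they then stand; what a row does not reach is not made up. A row lasts 1/10 s, in which the tool goes at most 50 mm and 8.59 degrees, less where a joint would pass 70% of its speed; a pose out of reach is approached as far as the arm can. A call with a number of a shift or a turn outside -1 to 1 is refused whole. A call with a gripper value outside its range is refused whole. The fingers move at their own pace and stop on an object; the grip force is fixed at half the most. Time passes only in rows, so rows that do not move let the fingers close. It gives the time, the measured TCP pose, the force and the opening at its end, in the units of the state.
- ctrl.get_state(): the state, without advancing time (a new reading comes with each control period).
- ctrl.snapshot(name): name is "side" or "top" or "wrist"; returns the picture (420x560x3 uint8, red, green, blue); there is no depth.
- ctrl.get_calibration(name): a dict with "fx", "fy", "cx", "cy" (pixels), "pose" (4x4, takes a point from camera to world coordinates); the wrist camera has in their place "mount" (4x4, takes a point from camera to tool coordinates, whose origin is the TCP and whose axes are the tool frame's). Camera axes: x right, y up, looking along -z (the intrinsics and any distortion apply to the point x, -y, -z); pixel columns grow to the right and rows downward; lengths in m; the calibration is good to about 2 mm. A picture is of the moment at which its call begins: read the wrist's pose just before it. get_calibration takes no time and is no camera call.
- ctrl.job_done(): hands the job in, once; it reports no verdict.
The state is a dict: "clock": time; "joint_positions": joint angles; "dq": joint speeds; "joint_efforts": joint torques, N m; "eef_pos": TCP position; "ee_rot": TCP orientation; "force": force on the tool from outside, world axes, zero at the start; "wrist_torque": the same for the moment, N m; "grip_width": opening from 0.0 (shut) to 1.0 (fully open).
Only numpy, scipy, OpenCV 4.12 (cv2) and the standard library are available. Lean on these libraries where they do the work, as an engineer would, in place of code of your own. Each camera call takes 0.05 s, during which the arm holds its last target. There are 200 camera calls.

## Task

A steel probe collar has dropped into the drip gutter under the calibrator's fixed wire guard. Take the hooked rod by its handle, reach its hook in under the guard and draw the collar along the gutter floor, out of the guard, until you feel it come up firmly against the sprung buffer: hold a pull of about 8 N there for half a second, and never load the collar, gutter or guard with 20 N. Then unhook and stand the rod back on the bench away from the gutter, leaving the collar lying in the gutter; keep your fingers off the collar, do not lift it out, and leave the other things alone.

Things in the scene. Friction and masses are not known exactly. Their poses are not given: they have to be found in the camera images.
- gutter: Fixed white-enamelled drip gutter, open above. Origin on the bench below the middle of the guard's mouth; the gutter runs along its y (+y in under the guard, -y to its open end), z up. It spans y = -145 to +195 mm. Floor 20 mm above the bench, 60 mm wide; walls 3 mm thick, tops 42 mm above the bench; no wall at the -y end. A grey calibrator box, 207 mm tall, closes the +y end.
- guard_roof (a point): Middle of the underside of the wire guard's roof: 95 mm inside the mouth, 105 mm above the bench, so 85 mm of room over the gutter floor. Guard: fixed steel bars 48 mm apart over gutter y = 0 to 190 mm, with posts and side bars at gutter x = +-36 mm; its mouth at y = 0 is open over the whole gutter width.
- gutter_end (a point): Middle of the gutter floor's edge at the open end (gutter y = -145 mm). Between it and the mouth a steel stop is clamped across, 13 mm high over the floor (clamp ears outside the walls: 45 mm above the bench). On its guard side is a rubber buffer, sprung: 3 N per mm, 10 mm travel. Its face lies at gutter y = -115 to -65 mm: it varies and is not measured, so feel for it.
- collar_center (a point): Centre (half-way up) of the dropped collar: a plain loose dark steel ring, outer diameter 40 mm, hole 22 mm right through, 12 mm high, about 0.1 kg, lying flat on the gutter floor (so its centre is 6 mm over the floor), 60 to 110 mm inside the guard's mouth. Its sliding drag is under 2 N.
- rod_handle (a point): Centre of the hooked rod's handle: an upright black plastic block 26 x 26 mm and 75 mm tall (this point is half-way up, 37.5 mm above its foot). Its axes are the rod's: a steel bar of 8 mm diameter runs from the handle along its +y, bar axis 26 mm above the foot of the handle, to the hook. It starts standing on the bench on the handle's foot and the hook's end. About 0.12 kg.
- rod_hook (a point): End of the hook, the lowest point of the rod: at 290 mm from the handle's axis along the rod's +y the 8 mm bar turns straight down to this point, which is level with the foot of the handle (37.5 mm below the handle's centre). So the bar's underside is 22 mm above the hook's end.
- wash_bottle: Small white bottle, 56 mm diameter, 85 mm tall, a bystander; origin at its foot.
- grease_jar: Amber glass jar, 60 mm diameter, 60 mm tall, a bystander; origin at its foot.
- gauge_block: Steel block 50 x 30 x 30 mm, a bystander; origin at the centre of its underside.
Things that resemble listed ones, but are neither listed nor needed, are in the scene too. There is more than one size of the part that bears collar_center; the job needs the largest.

How it is judged:
On the way, in this order (a step that is already met when the one before it is completed fails the run):
1. the hook's end is down in the gutter (under 10 mm over its floor) at least 30 mm inside the guard's mouth (y of rod_hook in the frame of gutter above 0.03 m and z of rod_hook in the frame of gutter below 0.03 m and x of rod_hook in the frame of gutter between -0.03 and 0.03 m), for 0.1 s.
2. the collar is out of the guard, flat and still, and the rod, its end low in the gutter, pulls it with 5 to 18 N against the buffer (gutter floor and walls bear under 5.5 N) for 0.3 s (y of collar_center in the frame of gutter below -0.035 m and angle between collar_center's own z axis and vertical below 0.15 rad and linear speed of collar below 0.015 m/s and z of rod_hook in the frame of gutter below 0.03 m and y of rod_hook in the frame of gutter below 0 m and contact force between rod and collar between 5 and 18 N and contact force between collar and gutter below 5.5 N), for 0.3 s.
At the end, for the whole second after the job is handed in: The collar lies flat and still on the gutter floor with its centre 30 to 120 mm outside the guard's mouth (so all of it is out of the guard); the rod stands upright on the bench (handle's foot within 5 mm and hook's end within 12 mm of it), at rest, touching neither gutter nor collar (y of collar_center in the frame of gutter between -0.12 and -0.03 m and x of collar_center in the frame of gutter between -0.02 and 0.02 m and z of collar_center in the frame of gutter below 0.03 m and angle between collar_center's own z axis and vertical below 0.1 rad and linear speed of each of collar, rod below 0.02 m/s and height (world z) of rod_handle below 0.043 m and angle between rod_handle's own z axis and vertical below 0.12 rad and height (world z) of rod_hook below 0.012 m and contact force between rod and gutter below 0.1 N and contact force between rod and collar below 0.1 N).
It fails at once if the rod bears on the collar with more than 20 N (contact force between rod and collar above 20 N).
It fails at once if the rod bears on the gutter or guard with more than 20 N (contact force between rod and gutter above 20 N).
It fails at once if the fingers touch the collar (contact force between the fingers and collar above 0.3 N).
It fails at once if the collar is lifted more than 20 mm off the gutter floor (z of collar_center in the frame of gutter above 0.046 m).
It fails at once if a bystander is moved more than 20 mm (distance of any of wash_bottle, grease_jar, gauge_block from where it was at the start of the episode above 0.02 m).
It also fails if it takes over 69 s, if anything falls off the work surface, if the arm or the gripper's body presses on something with over 40 N, if the wrist force passes 120 N, or if a joint passes its speed limit or range.

## Working session

There is one attempt and no reset: what is moved stays moved. The work goes in short steps, Python scripts to look and compute and a tool call to move; the robot and the scene stay as the last step left them, time stands still between calls to the robot, and variables do not carry over. Pictures are saved under pics/ and viewed, about 8 in all and at most 12, crops included, and the job is handed in when it is done.

Besides the shell and the picture viewer there is one more tool, called after "Call:" as name(argument=value, ...) on one line, values as JSON. play_rows: Moves the arm, as the interface text tells. Shifts and turns lie within -1 to 1; 1 stands for 25 mm of shift or 0.1 rad of turn. Its arguments: {"type":"object","properties":{"plan":{"type":"array"}},"required":["plan"]}

```bash
ls; mkdir -p pics
cat > h.py <<'E'
import numpy as np, cv2
from scipy.spatial.transform import Rotation as R
from rig import ctrl
def snap(n,f):
    im=ctrl.snapshot(n); cv2.imwrite('pics/'+f+'.png',cv2.cvtColor(im,cv2.COLOR_RGB2BGR)); return im
def campose(n):
    c=ctrl.get_calibration(n)
    if 'pose' in c: return c,np.array(c['pose'])
    s=ctrl.get_state(); T=np.eye(4); T[:3,:3]=R.from_rotvec(s['ee_rot']).as_matrix(); T[:3,3]=s['eef_pos']
    return c,T@np.array(c['mount'])
def ray(n,u,v,cp=None):
    c,T=cp or campose(n); d=np.array([(u-c['cx'])/c['fx'],-(v-c['cy'])/c['fy'],-1.])
    return T[:3,3],T[:3,:3]@d
def onz(n,u,v,z,cp=None):
    o,d=ray(n,u,v,cp); return o+d*(z-o[2])/d[2]
def proj(n,p,cp=None):
    c,T=cp or campose(n); q=T[:3,:3].T@(np.array(p)-T[:3,3]); return np.array([c['cx']+c['fx']*q[0]/-q[2],c['cy']-c['fy']*q[1]/-q[2]])
E
python3 - <<'E'
from h import *
a=snap('top','top0');b=snap('side','side0')
print(ctrl.get_state())
for n in('top','side','wrist'):print(n,ctrl.get_calibration(n))
E
```

```text
pics
{'clock': 0.1, 'joint_positions': array([-1.25539623e+00,  1.31101001e-01,  1.48916889e+00,  1.47256264e-05,
        1.52297921e+00, -8.54292441e-02]), 'dq': array([ 4.82815392e-05, -2.06576435e-03, -2.43704475e-03, -1.39480174e-03,
        1.43326741e-04,  1.46300628e-03]), 'joint_efforts': array([ 2.92788909e-04, -5.61341643e+01, -4.93097270e+01,  7.71302730e-02,
        2.92533205e-02, -6.47167849e-05]), 'eef_pos': array([ 0.23396497, -0.55196751,  0.22568397]), 'ee_rot': array([-2.61834359e+00,  1.73416821e+00,  2.02376493e-03]), 'force': array([-0.73876924,  0.37339486, -0.29027946]), 'wrist_torque': array([ 0.00888276, -0.01495036,  0.02631753]), 'grip_width': 0.9983215979787916}
top {'fx': 420.8736234821023, 'fy': 420.8736234821023, 'cx': 275.9560725556805, 'cy': 213.22250958192734, 'pose': array([[ 0.01071394,  0.99736379, -0.07176826,  0.51407221],
       [-0.99978761,  0.00942103, -0.01832946, -0.00614371],
       [-0.01760501,  0.0719494 ,  0.9972529 ,  0.9324413 ],
       [ 0.        ,  0.        ,  0.        ,  1.        ]])}
side {'fx': 479.5832035500109, 'fy': 479.5832035500109, 'cx': 275.4580647030417, 'cy': 198.39293788551413, 'pose': array([[-0.91595197,  0.25932523, -0.30623916,  0.33421693],
       [-0.40125858, -0.60110238,  0.69113492,  0.52832418],
       [-0.00485237,  0.75592748,  0.65463738,  0.59543743],
       [ 0.        ,  0.        ,  0.        ,  1.        ]])}
wrist {'fx': 363.2448756271022, 'fy': 363.2448756271022, 'cx': 279.95214837377216, 'cy': 214.9549434242152, 'mount': array([[ 9.99998500e-01,  4.46761132e-04, -1.67364071e-03,
         4.65620343e-04],
       [-2.94026618e-05, -9.61652371e-01, -2.74271245e-01,
        -7.61644420e-02],
       [-1.73199429e-03,  2.74270882e-01, -9.61650916e-01,
        -1.57049408e-01],
       [ 0.00000000e+00,  0.00000000e+00,  0.00000000e+00,
         1.00000000e+00]])}
```

View pics/top0.png

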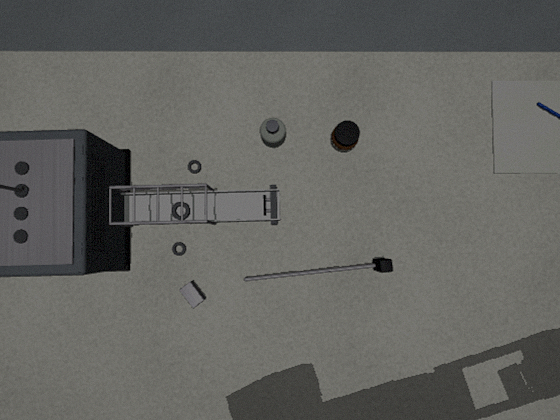

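View pics/side0.png

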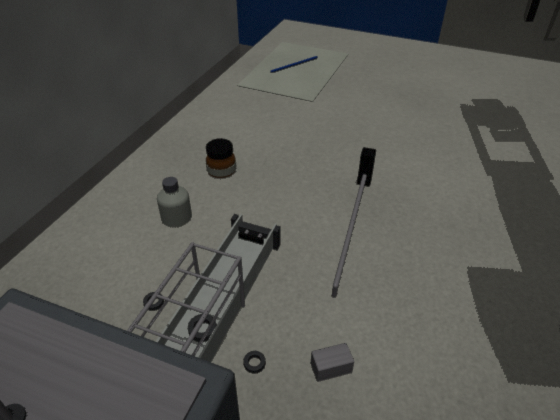

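Top view: the guard is at cols 110–212, the gutter's open end near col 275, the rod handle at (383,265) and the hook at (246,279). There are three rings that could be the collar: (180,211) in the gutter, and (194,166) and (179,248) on the bench, which are smaller. I pick the one in the gutter and check it with a close crop.

Run:
```python
from h import *
a=cv2.imread('pics/top0.png')
c=a[150:300,100:290]; c=cv2.resize(c,None,fx=4.2,fy=4,interpolation=cv2.INTER_CUBIC)
c=cv2.resize(a[150:292,100:290],None,fx=4.2,fy=4.2,interpolation=cv2.INTER_CUBIC)
c=cv2.convertScaleAbs(c,alpha=1.8)
cv2.imwrite('pics/crop1.png',c); print(c.shape)
for u,v,z in [(383,265,.075),(246,279,.0),(180,211,.032),(194,166,.01),(179,248,.01),(273,131,.08),(345,135,.06),(192,294,.03)]: print(u,v,onz('top',u,v,z).round(4))
```

```text
(596, 798, 3)
383 265 [ 0.4732 -0.2073  0.075 ]
246 279 [0.4355 0.0753 0.    ]
180 211 [0.5817 0.2173 0.032 ]
194 166 [0.684  0.1942 0.01  ]
179 248 [0.502  0.2227 0.01  ]
273 131 [0.7452 0.0174 0.08  ]
345 135 [ 0.743  -0.1334  0.06  ]
192 294 [0.405  0.1873 0.03  ]
```

View pics/crop1.png

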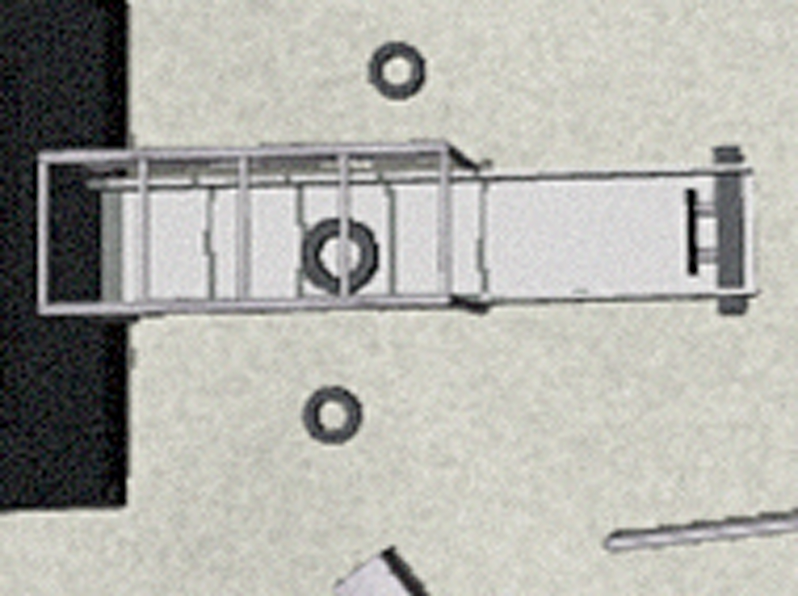

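```bash
python3 - <<'E'
from h import *
cp=campose('top')
f=lambda x,y,z:onz('top',100+x/4.2-.4,150+y/4.2-.4,z,cp)
A=f(488,178,.042);B=f(748,171,.042);C=f(488,300,.042);D=f(750,294,.042)
for n,p in zip('ABCD',(A,B,C,D)):print(n,p.round(4))
print('width',np.linalg.norm(A-C),np.linalg.norm(B-D))
# roof corners z=.109
P=[f(447,145,.109),f(447,303,.109),f(45,157,.109),f(45,310,.109)]
for p in P:print(p.round(4))
for d in (A-B,C-D,P[2]-P[0],P[3]-P[1]): print('yaw',np.arctan2(-d[0],d[1]))
for n,x,y,z in[('collar',340,256,.032),('collarL',302,256,.032),('collarR',379,256,.032),('buf',688,231,.033),('bufL',688,190,.033),('bufR',688,272,.033),('hook',609,542,.005),('feetA',487,163,.02),('feetB',487,308,.02),('farend',122,245,.02)]:print(n,f(x,y,z).round(4))
# rod handle dark mask
a=cv2.imread('pics/top0.png');g=a.max(2)
m=np.zeros_like(g);m[245:290,360:405]=(g[245:290,360:405]<45)
n,l,s,c=cv2.connectedComponentsWithStats(m);print(s,c)
i=1+np.argmax(s[1:,4]);print(cv2.minAreaRect(np.argwhere(l==i)[:,::-1].astype(np.float32)))
# bar centreline
xs=np.arange(255,368,4);L=[]
for x in xs:
    col=a[262:288,x].astype(float).sum(1); 
    L.append(col.round().astype(int))
print(np.array(L[::7]))
E
grep -c . h.py
```

```text
A [0.6224 0.1392 0.042 ]
B [0.6271 0.007  0.042 ]
C [0.5603 0.1379 0.042 ]
D [0.5646 0.0054 0.042 ]
width 0.06208954076472313 0.062473447859039986
[0.6297 0.1479 0.109 ]
[0.5553 0.1462 0.109 ]
[0.6224 0.3383 0.109 ]
[0.5501 0.3355 0.109 ]
yaw 0.03557054486021606
yaw 0.03264358890117682
yaw 0.03820491236312966
yaw 0.027184503563854424
collar [0.5827 0.2161 0.032 ]
collarL [0.5825 0.2357 0.032 ]
collarR [0.5829 0.196  0.032 ]
buf [0.5971 0.0375 0.033 ]
bufL [0.6182 0.0378 0.033 ]
bufR [0.5761 0.0373 0.033 ]
hook [0.4367 0.078  0.005 ]
feetA [0.6329 0.1434 0.02  ]
feetB [0.5573 0.1418 0.02  ]
farend [0.5883 0.3333 0.02  ]
[[     0      0    560    420 234961]
 [   372    258     21     14    239]] [[279.39511664 209.44398432]
 [382.61087866 264.56903766]]
((382.0, 264.5), (13.0, 20.0), 90.0)
[[345 358 347 333 335 328 323 323 331 345 341 360 372 322 137 274 350 251
  255 334 341 337 336 336 328 335]
 [339 353 332 355 349 329 335 345 341 314 164 169 274 356 243 248 342 336
  345 346 337 344 341 344 344 331]
 [332 327 341 326 337 332 330 156 162 286 345 251 245 346 346 343 345 339
  347 320 332 332 343 348 352 343]
 [314 332 348 343 249 155 273 345 239 241 341 337 332 340 314 330 325 331
  330 328 329 319 324 302 315 322]
 [290 160 132 286 351 235 227 334 340 317 310 327 340 341 340 332 323 325
  329 340 343 340 315 304 316 320]]
17
```

```bash
cat >> h.py <<'E'
def plan(p,ang):
    """tool pointing down, tool x at world angle ang: prints turn (0.1rad) then shift (25mm) totals"""
    s=ctrl.get_state(); M=R.from_rotvec(s['ee_rot']).as_matrix()
    x=np.array([np.cos(ang),np.sin(ang),0]);z=np.array([0,0,-1.]);G=np.c_[x,np.cross(z,x),z]
    print('t',s['clock'],'pos',s['eef_pos'].round(4),'xang',round(np.arctan2(M[1,0],M[0,0]),4),'F',s['force'].round(2),'g',round(s['grip_width'],3))
    print('turn',(R.from_matrix(M.T@G).as_rotvec()/.1).round(3),'shift',(G.T@(np.array(p)-s['eef_pos'])/.025).round(3))
E
python3 - <<'E'
from h import *
cp=campose('top')
for u,v in((386.5,265),(386.5,264)):print(onz('top',u,v,.075,cp))
for u,v in((371.7,258),(371.7,272)):print(onz('top',u,v,.0,cp))
# side view handle top: 
cs=campose('side'); print(proj('side',(.471,-.2145,.075),cs),proj('side',(.471,-.2145,0),cs),proj('side',(.4367,.078,0),cs))
plan((.471,-.2145,.17),-np.pi/2+.122)
E
```

```text
[ 0.47325246 -0.21434946  0.075     ]
[ 0.47525625 -0.21436569  0.075     ]
[ 0.48458479 -0.2003311   0.        ]
[ 0.45406533 -0.20016049  0.        ]
[369.29127308 150.98382607] [364.60120325 182.21671435] [334.20396776 298.47225278]
t 0.1 pos [ 0.234  -0.552   0.2257] xang -1.17 F [-0.74  0.37 -0.29] g 0.998
turn [1.000e-03 1.700e-02 2.788e+00] shift [-12.245 -11.054   2.227]
```

Call:
play_rows(plan=[[[0,0,0.93,0,0,0,1],[0,0,0.93,0,0,0,1],[0,0,0.93,0,0,0,1],[0,0,0,-0.94,-0.85,0.1,1],[0,0,0,-0.94,-0.85,0.1,1],[0,0,0,-0.94,-0.85,0.1,1],[0,0,0,-0.94,-0.85,0.1,1],[0,0,0,-0.94,-0.85,0.1,1]]])

```text
clock: 0.9
eef_pos: [0.3257, -0.4216, 0.2135]
ee_rot: [-2.352, 2.082, 0.001]
force: [0.4, 0.0, 0.1]
grip_width: 1.004
```

Call:
play_rows(plan=[[[0,0,0,-0.94,-0.85,0.2,1],[0,0,0,-0.94,-0.85,0.2,1],[0,0,0,-0.94,-0.85,0.2,1],[0,0,0,-0.94,-0.85,0.2,1],[0,0,0,-0.94,-0.85,0.2,1],[0,0,0,-0.94,-0.85,0.2,1],[0,0,0,-0.94,-0.85,0.2,1],[0,0,0,-0.94,-0.85,0.2,1]]])

```text
clock: 1.7
eef_pos: [0.4715, -0.2143, 0.1736]
ee_rot: [2.352, -2.082, -0.001]
force: [1.5, 0.8, 0.2]
grip_width: 1.002
```

Run:
```python
from h import *
plan((.473,-.2145,.17),-np.pi/2+.122)
cp=campose('wrist');snap('wrist','w1')
print(proj('wrist',(.473,-.2145,.075),cp))
```

```text
t 1.7 pos [ 0.4715 -0.2143  0.1736] xang -1.449 F [1.52 0.84 0.25] g 1.002
turn [ 0.005  0.004 -0.002] shift [ 0.014 -0.057  0.142]
[279.29374982 217.63289044]
```

View pics/w1.png

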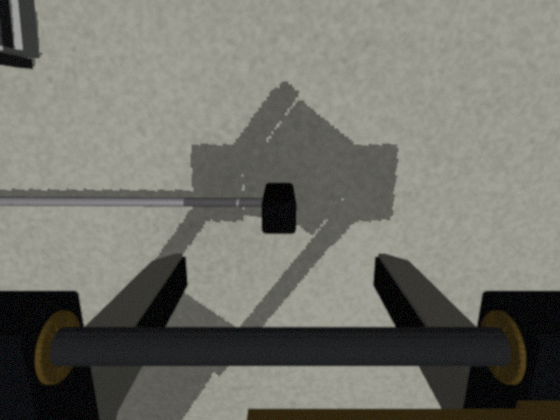

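Run:
```python
from h import *
cp=campose('wrist')
a=cv2.imread('pics/w1.png').max(2)
for x in (270,279,288):print(np.where(a[170:250,x]<35)[0][[0,-1]]+170)
for y in(210,220,228):print(np.where(a[y,240:320]<35)[0][[0,-1]]+240)
M=R.from_rotvec(ctrl.get_state()['ee_rot']).as_matrix()
e=onz('wrist',279,233,.075,cp);l=onz('wrist',262.5,222,.075,cp);r=onz('wrist',296,222,.075,cp)
print(e,e-.013*M[:,1],l,r,(l+r)/2,np.linalg.norm(l-r))
for x in(20,120,225):
    b=a[190:215,x].astype(int);print(b); print(onz('wrist',x,202,.026,cp))
```

```text
[183 232]
[184 232]
[184 232]
[262 295]
[263 295]
[263 294]
[ 0.46324466 -0.21170726  0.075     ] [ 0.47614576 -0.21010674  0.07500338] [ 0.47018865 -0.19866602  0.075     ] [ 0.4732202  -0.22302917  0.075     ] [ 0.47170442 -0.21084759  0.075     ] 0.02455103975765747
[101  91  92  95  94  91  79  80  96 112 124 126 127 125 118 119 135 150
 153 157 157 160 155 154 152]
[0.44713686 0.01118424 0.026     ]
[ 97  97  94  95  97  97  89  80  91 109 119 125 132 130 125 119 133 150
 151 154 153 157 156 155 156]
[ 0.45776863 -0.0743039   0.026     ]
[89 88 86 91 92 89 92 76 67 69 75 78 81 80 77 70 74 83 87 90 88 89 87 88
 89]
[ 0.46892485 -0.16400908  0.026     ]
```

Run:
```python
from h import *
plan((.475,-.212,.044),-np.pi/2+.124)
```

```text
t 1.75 pos [ 0.4732 -0.2106  0.1726] xang -1.4474 F [ 0.44  4.13 -0.99] g 0.998
turn [-0.003  0.032 -0.006] shift [ 0.064 -0.063  5.143]
```

Call:
play_rows(plan=[[[0,0,0,0.06,-0.06,0.85,1],[0,0,0,0,0,0.85,1],[0,0,0,0,0,0.85,1],[0,0,0,0,0,0.85,1],[0,0,0,0,0,0.85,1],[0,0,0,0,0,0.85,1],[0,0,0,0,0,0,1],[0,0,0,0,0,0,1]]])

```text
clock: 2.55
eef_pos: [0.4724, -0.2168, 0.0465]
ee_rot: [2.352, -2.082, -0.002]
force: [0.9, -0.0, 0.8]
grip_width: 0.998
```

Run:
```python
from h import *
plan((.475,-.212,.044),-np.pi/2+.124)
```

```text
t 2.55 pos [ 0.4724 -0.2168  0.0465] xang -1.449 F [ 0.91 -0.02  0.81] g 0.998
turn [ 0.012  0.009 -0.022] shift [-0.177 -0.128  0.098]
```

Call:
play_rows(plan=[[[0,0,0,-0.18,-0.13,0.1,1],[0,0,0,0,0,0,1],[0,0,0,0,0,0,0.6],[0,0,0,0,0,0,0.4],[0,0,0,0,0,0,0],[0,0,0,0,0,0,0],[0,0,0,0,0,0,0],[0,0,0,0,0,0,0]]])

```text
clock: 3.35
eef_pos: [0.4756, -0.2121, 0.0441]
ee_rot: [-2.352, 2.082, -0.0]
force: [0.2, -0.6, 0.8]
grip_width: 0.535
```

Call:
play_rows(plan=[[[0,0,0,0,0,0,0],[0,0,0,0,0,0,0],[0,0,0,0,0,0,0],[0,0,0,0,0,0,0]]])

```text
clock: 3.75
eef_pos: [0.4755, -0.2121, 0.0441]
ee_rot: [2.352, -2.082, 0.0]
force: [-0.3, -0.7, 0.6]
grip_width: 0.279
```

Call:
play_rows(plan=[[[0,0,0,0,0,-0.3,0],[0,0,0,0,0,-0.7,0],[0,0,0,0,0,-0.7,0],[0,0,0,0,0,-0.7,0],[0,0,0,0,0,0,0]]])

```text
clock: 4.25
eef_pos: [0.4774, -0.2131, 0.1074]
ee_rot: [-2.352, 2.081, -0.008]
force: [-0.3, 0.0, -1.2]
grip_width: 0.279
```

Run:
```python
from h import *
plan((.5965,-.19,.104),-np.pi/2+.034)
```

```text
t 4.25 pos [ 0.4774 -0.2131  0.1074] xang -1.4489 F [-0.25  0.02 -1.17] g 0.279
turn [-0.043 -0.029  0.879] shift [-0.762 -4.793  0.134]
```

Call:
play_rows(plan=[[[0,0,0.44,0,0,0,0],[0,0,0.44,0,0,0,0],[0,0,0,-0.13,-0.8,0.02,0],[0,0,0,-0.13,-0.8,0.02,0],[0,0,0,-0.13,-0.8,0.02,0],[0,0,0,-0.13,-0.8,0.02,0],[0,0,0,-0.13,-0.8,0.02,0],[0,0,0,-0.13,-0.8,0.02,0]]])

```text
clock: 5.05
eef_pos: [0.5951, -0.1881, 0.0999]
ee_rot: [2.258, -2.183, -0.002]
force: [0.2, -0.3, -0.8]
grip_width: 0.277
```

Call:
play_rows(plan=[[[0,0,0,0,0,0,0],[0,0,0,0,0,0,0],[0,0,0,0,0,0,0],[0,0,0,0,0,0,0]]])

```text
clock: 5.45
eef_pos: [0.5941, -0.1887, 0.1009]
ee_rot: [2.258, -2.184, -0.001]
force: [-0.2, 0.2, -0.7]
grip_width: 0.28
```

Run:
```python
from h import *
plan((.5926,-.0737,.104),-np.pi/2+.034)
snap('top','t2');snap('side','s2')
a=cv2.imread('pics/t2.png')
c=cv2.convertScaleAbs(cv2.resize(a[160:250,100:430],None,fx=2.4,fy=3,interpolation=cv2.INTER_CUBIC),alpha=1.8)
b=cv2.imread('pics/s2.png');d=cv2.convertScaleAbs(cv2.resize(b[160:370,130:400],None,fx=2.4,fy=1.5,interpolation=cv2.INTER_CUBIC),alpha=1.8)
d=cv2.copyMakeBorder(d,0,0,0,c.shape[1]-d.shape[1],cv2.BORDER_CONSTANT)
cv2.imwrite('pics/c2.png',np.vstack([c,d]))
p=np.array((.5965,-.19,0))+.29*np.array([-np.sin(.034),np.cos(.034),0])
for z in(.06,.09):print(proj('top',(p[0],p[1],z)),proj('side',(p[0],p[1],z)))
```

```text
t 5.45 pos [ 0.5941 -0.1887  0.1009] xang -1.5375 F [-0.21  0.16 -0.71] g 0.28
turn [ 0.006  0.002 -0.007] shift [-4.601 -0.098 -0.125]
[232.86247345 208.13421285] [237.91431276 252.5303157 ]
[231.07847625 206.88234745] [236.76833854 238.5982881 ]
```

View pics/c2.png

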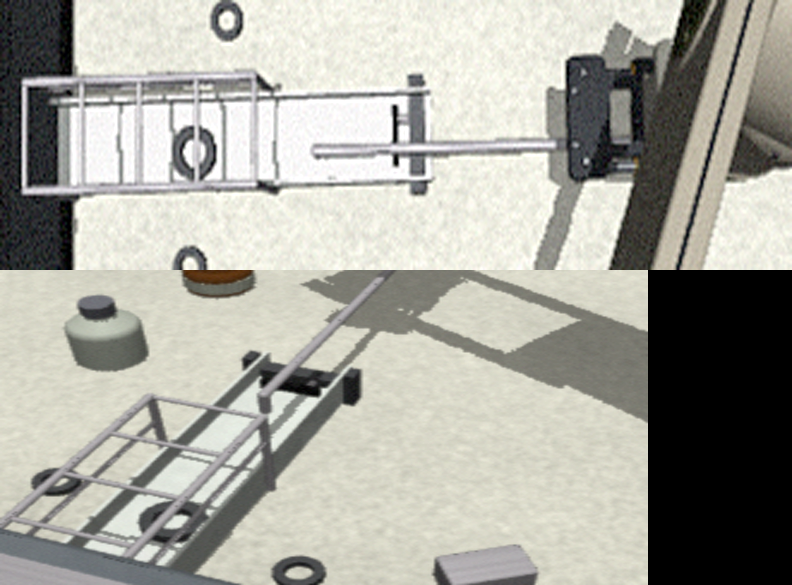

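Run:
```python
from h import *
print('top hook',onz('top',231.4,210,.085),onz('top',231.4,210,.083))
print('bar far',onz('top',100+540/2.4,160+145/3,.087))
print('expected',proj('side',(.5842,.1011,.057)),proj('side',(.5842,.1011,.087)))
print('pix side end',240,251.3,onz('side',240,251.3,.057), onz('side',240,251.3,.061))
print('collar this img',onz('top',100+194.5/2.4-.4,160+153/3-.4,.032))
print('side collar',onz('side',130+169/2.4,160+(522-270)/1.5,.032))
```

```text
top hook [0.58074607 0.09969276 0.085     ] [0.58090342 0.09994254 0.083     ]
bar far [ 0.58570866 -0.08917926  0.087     ]
expected [239.08575116 254.93026984] [237.97297801 241.0718518 ]
pix side end 240 251.3 [0.58629428 0.09391185 0.057     ] [0.58442162 0.09713906 0.061     ]
collar this img [0.58259866 0.21588629 0.032     ]
side collar [0.58336644 0.22243222 0.032     ]
```

Call:
play_rows(plan=[[[0,0,0,-0.6,-0.03,0.05,0],[0,0,0,-0.8,-0.04,0.05,0],[0,0,0,-0.8,-0.04,0.05,0],[0,0,0,-0.8,-0.04,0,0],[0,0,0,-0.8,-0.04,0,0],[0,0,0,-0.6,-0.03,0,0],[0,0,0,-0.24,-0.02,0,0],[0,0,0,0,0,0,0]]])

```text
clock: 6.35
eef_pos: [0.5969, -0.0715, 0.0975]
ee_rot: [-2.26, 2.182, -0.0]
force: [0.9, -0.4, -2.4]
grip_width: 0.278
```

Call:
play_rows(plan=[[[0,0,0,0,0,0,0],[0,0,0,0,0,0,0],[0,0,0,0,0,0,0]]])

```text
clock: 6.65
eef_pos: [0.5969, -0.0732, 0.0973]
ee_rot: [2.258, -2.185, 0.0]
force: [-0.3, -0.0, -0.6]
grip_width: 0.281
```

Run:
```python
from h import *
plan((.5961,-.0727,.100),-1.5375)
snap('top','t3');snap('side','s3')
a=cv2.imread('pics/t3.png');k=dict(interpolation=cv2.INTER_CUBIC)
c=cv2.convertScaleAbs(cv2.resize(a[165:245,130:280],None,fx=5,fy=5,**k),alpha=1.8)
b=cv2.imread('pics/s3.png');d=cv2.convertScaleAbs(cv2.resize(b[250:375,130:280],None,fx=3,fy=1.6,**k),alpha=1.8)
d=cv2.copyMakeBorder(d,0,0,0,c.shape[1]-d.shape[1],cv2.BORDER_CONSTANT)
cv2.imwrite('pics/c3.png',np.vstack([c,d]))
```

```text
t 6.65 pos [ 0.5969 -0.0732  0.0973] xang -1.5379 F [-0.3  -0.03 -0.56] g 0.281
turn [ 0.001 -0.001 -0.004] shift [-0.02   0.03  -0.106]
```

View pics/c3.png

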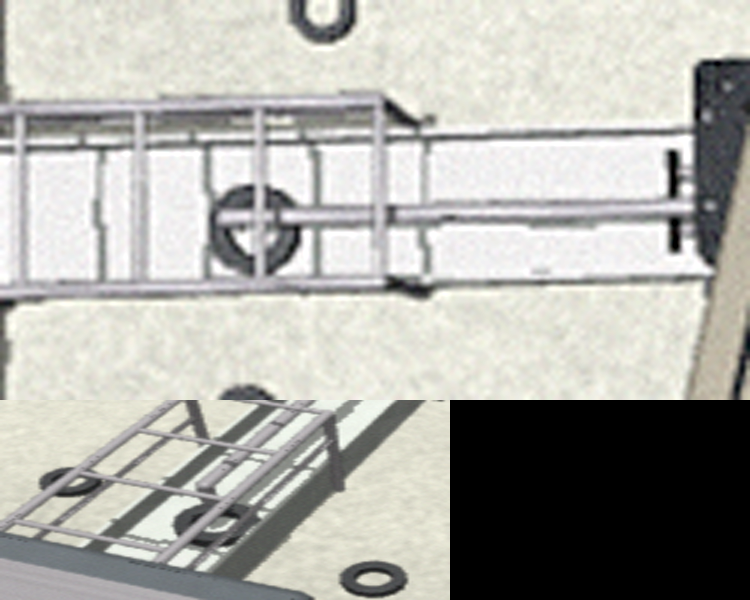

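Run:
```python
from h import *
cp=campose('top')
h=onz('top',130+226/5-.4,165+216/5-.4,.083,cp);c=onz('top',130+255/5-.4,165+231/5-.4,.032,cp);print(h,c,c-h)
h2=onz('top',130+216/5-.4,165+216/5-.4,.079,cp);print('tip edge-4mm',h2-[0,.004,0])
print('side hook',130+207/3,250+(488-400)/1.6,[proj('side',(h[0],h[1],z)).round(1) for z in(.053,.083)])
print('side collar',130+215/3,250+(524-400)/1.6,proj('side',c))
```

```text
[0.58431839 0.21539861 0.083     ] [0.58216562 0.21596474 0.032     ] [-0.00215276  0.00056612 -0.051     ]
tip edge-4mm [0.58461133 0.21654799 0.079     ]
side hook 199.0 305.0 [array([200.8, 314.7]), array([198.3, 301. ])]
side collar 201.66666666666669 327.5 [203.56488137 324.59921719]
```

Call:
play_rows(plan=[[[0,0,0,0,0.08,0.1,0],[0,0,0,0,0,0.2,0],[0,0,0,0,0,0.2,0],[0,0,0,0,0,0.2,0],[0,0,0,0,0,0.05,0],[0,0,0,0,0,0.05,0],[0,0,0,0,0,0.05,0],[0,0,0,0,0,0,0]]])

```text
clock: 7.55
eef_pos: [0.5949, -0.0725, 0.0761]
ee_rot: [2.259, -2.183, 0.0]
force: [-0.4, 0.4, -1.6]
grip_width: 0.274
```

Run:
```python
from h import *
s=ctrl.get_state();print(s['eef_pos'],s['force'],s['wrist_torque'])
```

```text
[ 0.59492409 -0.07245352  0.07609986] [-0.44908477  0.43826637 -1.55432608] [-0.0027738  -0.00254961  0.00532385]
```

Call:
play_rows(plan=[[[0,0,0,0,0,0.07,0],[0,0,0,0,0,0.07,0],[0,0,0,0,0,0.06,0],[0,0,0,0,0,0,0],[0,0,0,0,0,0,0]]])

```text
clock: 8.05
eef_pos: [0.5949, -0.0725, 0.0711]
ee_rot: [2.259, -2.184, -0.0]
force: [0.0, -0.1, -0.8]
grip_width: 0.283
```

Call:
play_rows(plan=[[[0,0,0,0,0,0.07,0],[0,0,0,0,0,0.06,0],[0,0,0,0,0,0,0],[0,0,0,0,0,0,0],[0,0,0,0,0,0,0]]])

```text
clock: 8.55
eef_pos: [0.5949, -0.0725, 0.0679]
ee_rot: [-2.259, 2.184, -0.0]
force: [0.6, 0.1, -1.0]
grip_width: 0.274
```

Run:
```python
from h import *
for i in range(3):
  if i: ctrl.snapshot('top')
  s=ctrl.get_state();print(s['eef_pos'],s['force'],s['wrist_torque'])
```

```text
[ 0.59492218 -0.07246884  0.06792182] [ 0.64247295  0.13429116 -1.01669557] [0.02352182 0.02882435 0.03970011]
[ 0.59498143 -0.07247698  0.06798887] [-0.16429607 -0.00539029 -0.30435478] [-0.00832607  0.04273723  0.01988329]
[ 0.59494147 -0.07251137  0.06795682] [-0.06990178  0.40654973 -1.70246974] [0.00135876 0.0092027  0.01577295]
```

Call:
play_rows(plan=[[[0,0,0,0.15,0,0,0],[0,0,0,0.2,0,0,0],[0,0,0,0.3,0,0,0],[0,0,0,0.4,0,0,0],[0,0,0,0.4,0,0,0],[0,0,0,0.4,0,0,0],[0,0,0,0.4,0,0,0],[0,0,0,0.3,0,0,0]]])

```text
clock: 9.45
eef_pos: [0.597, -0.1374, 0.0679]
ee_rot: [2.258, -2.184, 0.0]
force: [-0.0, 0.5, -0.2]
grip_width: 0.278
```

Call:
play_rows(plan=[[[0,0,0,0.4,0,0,0],[0,0,0,0.4,0,0,0],[0,0,0,0.4,0,0,0],[0,0,0,0.4,0,0,0],[0,0,0,0.3,0,0,0],[0,0,0,0.2,0,0,0],[0,0,0,0,0,0,0],[0,0,0,0,0,0,0]]])

```text
clock: 10.25
eef_pos: [0.5988, -0.1886, 0.0678]
ee_rot: [2.259, -2.184, -0.0]
force: [-0.5, 0.9, -1.4]
grip_width: 0.278
```

Run:
```python
from h import *
plan((.5961,-.0727,.100),-1.5375)
snap('top','t4');snap('side','s4')
a=cv2.imread('pics/t4.png');k=dict(interpolation=cv2.INTER_CUBIC)
c=cv2.convertScaleAbs(cv2.resize(a[165:245,170:320],None,fx=4,fy=4,**k),alpha=1.8)
b=cv2.imread('pics/s4.png');d=cv2.convertScaleAbs(cv2.resize(b[205:305,170:320],None,fx=4,fy=2.8,**k),alpha=1.8)
cv2.imwrite('pics/c4.png',np.vstack([c,d]))
```

```text
t 10.25 pos [ 0.5988 -0.1886  0.0678] xang -1.5371 F [-0.46  0.91 -1.42] g 0.278
turn [0.001 0.001 0.004] shift [-4.639 -0.047 -1.287]
```

View pics/c4.png

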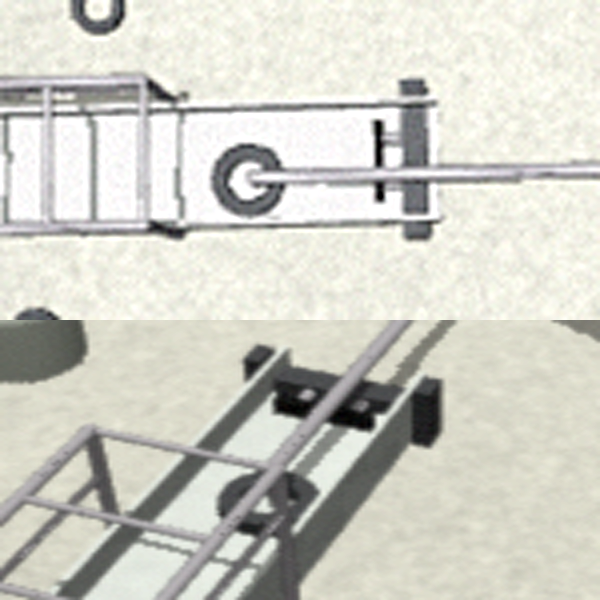

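Call:
play_rows(plan=[[[0,0,0,0.2,0,0,0],[0,0,0,0.3,0,0,0],[0,0,0,0.4,0,0,0],[0,0,0,0.4,0,0,0],[0,0,0,0.2,0,0,0],[0,0,0,0.1,0,0,0],[0,0,0,0,0,0,0]]])

```text
clock: 11.05
eef_pos: [0.6001, -0.2292, 0.0678]
ee_rot: [2.258, -2.184, 0.0]
force: [-0.6, -0.0, -0.9]
grip_width: 0.276
```

Call:
play_rows(plan=[[[0,0,0,0.04,0,0,0],[0,0,0,0.04,0,0,0],[0,0,0,0.04,0,0,0]]])

```text
clock: 11.35
eef_pos: [0.6003, -0.2314, 0.0679]
ee_rot: [-2.259, 2.183, 0.0]
force: [-0.2, 1.2, -0.6]
grip_width: 0.28
```

Call:
play_rows(plan=[[[0,0,0,0.04,0,0,0],[0,0,0,0.04,0,0,0]]])

```text
clock: 11.55
eef_pos: [0.6004, -0.2336, 0.0679]
ee_rot: [2.259, -2.183, -0.0]
force: [0.0, 0.3, -1.5]
grip_width: 0.279
```

Call:
play_rows(plan=[[[0,0,0,0.04,0,0,0]]])

```text
clock: 11.65
eef_pos: [0.6004, -0.2346, 0.0679]
ee_rot: [-2.259, 2.183, 0.0]
force: [0.4, 0.6, -1.6]
grip_width: 0.278
```

Call:
play_rows(plan=[[[0,0,0,0.03,0,0,0],[0,0,0,0,0,0,0]]])

```text
clock: 11.85
eef_pos: [0.6004, -0.2355, 0.0679]
ee_rot: [2.259, -2.184, 0.0]
force: [0.6, -0.3, -0.9]
grip_width: 0.279
```

Call:
play_rows(plan=[[[0,0,0,0.03,0,0,0],[0,0,0,0,0,0,0]]])

```text
clock: 12.05
eef_pos: [0.6004, -0.2362, 0.0679]
ee_rot: [2.259, -2.184, -0.0]
force: [-0.1, 0.3, -0.7]
grip_width: 0.278
```

Call:
play_rows(plan=[[[0,0,0,0.03,0,0,0],[0,0,0,0,0,0,0]]])

```text
clock: 12.25
eef_pos: [0.6005, -0.237, 0.0679]
ee_rot: [2.259, -2.184, 0.0]
force: [0.8, 0.3, -0.4]
grip_width: 0.282
```

Call:
play_rows(plan=[[[0,0,0,0.03,0,0,0],[0,0,0,0,0,0,0]]])

```text
clock: 12.45
eef_pos: [0.6005, -0.2377, 0.0679]
ee_rot: [-2.259, 2.184, -0.0]
force: [-1.1, 0.0, -1.8]
grip_width: 0.28
```

Call:
play_rows(plan=[[[0,0,0,0.04,0,0,0],[0,0,0,0,0,0,0]]])

```text
clock: 12.65
eef_pos: [0.6006, -0.2388, 0.0679]
ee_rot: [-2.259, 2.184, -0.0]
force: [-0.4, 0.9, -0.7]
grip_width: 0.278
```

Call:
play_rows(plan=[[[0,0,0,0.04,0,0,0],[0,0,0,0,0,0,0]]])

```text
clock: 12.85
eef_pos: [0.6005, -0.2395, 0.0678]
ee_rot: [-2.259, 2.184, 0.001]
force: [-0.6, 0.9, -1.1]
grip_width: 0.277
```

Call:
play_rows(plan=[[[0,0,0,0.04,0,0,0],[0,0,0,0,0,0,0]]])

```text
clock: 13.05
eef_pos: [0.6006, -0.2403, 0.0677]
ee_rot: [-2.258, 2.183, 0.001]
force: [1.2, 3.2, -0.3]
grip_width: 0.278
```

Call:
play_rows(plan=[[[0,0,0,0.04,0,0,0],[0,0,0,0,0,0,0]]])

```text
clock: 13.25
eef_pos: [0.6005, -0.2411, 0.0677]
ee_rot: [-2.258, 2.183, 0.001]
force: [0.4, 5.1, -1.9]
grip_width: 0.279
```

Call:
play_rows(plan=[[[0,0,0,0.04,0,0,0],[0,0,0,0,0,0,0]]])

```text
clock: 13.45
eef_pos: [0.6005, -0.2417, 0.0675]
ee_rot: [-2.258, 2.183, 0.002]
force: [0.7, 6.8, -0.9]
grip_width: 0.274
```

Call:
play_rows(plan=[[[0,0,0,0.035,0,0,0],[0,0,0,0,0,0,0],[0,0,0,0,0,0,0]]])

```text
clock: 13.75
eef_pos: [0.6004, -0.2421, 0.0673]
ee_rot: [-2.258, 2.183, 0.003]
force: [0.9, 8.0, -2.4]
grip_width: 0.279
```

Call:
play_rows(plan=[[[0,0,0,0,0,0,0],[0,0,0,0,0,0,0],[0,0,0,0,0,0,0],[0,0,0,0,0,0,0]]])

```text
clock: 14.15
eef_pos: [0.6005, -0.2421, 0.0674]
ee_rot: [-2.258, 2.183, 0.003]
force: [0.5, 6.8, -2.7]
grip_width: 0.28
```

Run:
```python
from h import *
F=[]
for i in range(6):
  im=ctrl.snapshot('top'); s=ctrl.get_state();F.append(s['force']);
print(np.mean(F,0),s['eef_pos'],s['wrist_torque'],s['clock'])
cv2.imwrite('pics/t5.png',im[:,:,::-1]); snap('side','s5')
a=cv2.imread('pics/t5.png');k=dict(interpolation=cv2.INTER_CUBIC)
c=cv2.convertScaleAbs(cv2.resize(a[165:245,170:320],None,fx=4,fy=4,**k),alpha=1.8)
b=cv2.imread('pics/s5.png');d=cv2.convertScaleAbs(cv2.resize(b[205:305,170:320],None,fx=4,fy=2.8,**k),alpha=1.8)
cv2.imwrite('pics/c5.png',np.vstack([c,d]))
```

```text
[ 0.42115359  7.41493582 -1.97901471] [ 0.60045625 -0.24216254  0.06733988] [ 1.28003332  0.0051838  -0.25051296] 14.45
```

View pics/c5.png

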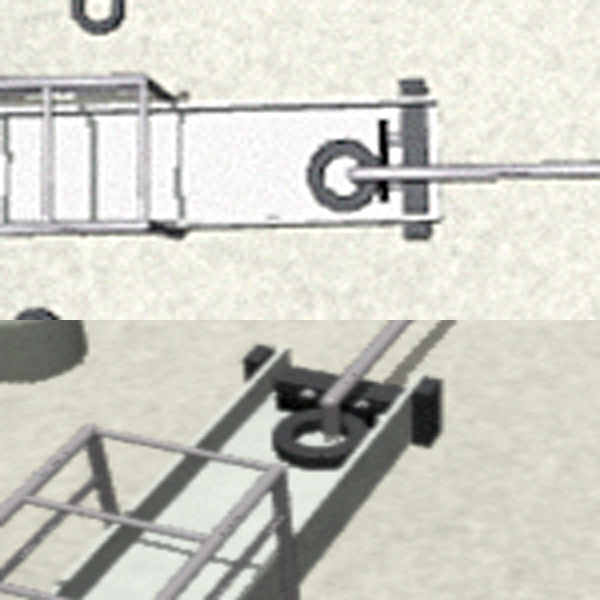

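Call:
play_rows(plan=[[[0,0,0,0.02,0,0,0],[0,0,0,0,0,0,0],[0,0,0,0,0,0,0],[0,0,0,0,0,0,0],[0,0,0,0,0,0,0],[0,0,0,0,0,0,0],[0,0,0,0,0,0,0],[0,0,0,0,0,0,0]]])

```text
clock: 15.3
eef_pos: [0.6004, -0.2424, 0.0672]
ee_rot: [-2.258, 2.182, 0.004]
force: [0.5, 8.5, -2.6]
grip_width: 0.28
```

Call:
play_rows(plan=[[[0,0,0,-0.05,0,0,0],[0,0,0,-0.05,0,0,0],[0,0,0,-0.05,0,0,0],[0,0,0,-0.05,0,0,0],[0,0,0,-0.1,0,0,0],[0,0,0,-0.08,0,0,0],[0,0,0,0,0,0,0],[0,0,0,0,0,0,0]]])

```text
clock: 16.1
eef_pos: [0.6004, -0.2347, 0.068]
ee_rot: [2.259, -2.183, 0.001]
force: [-0.2, 0.5, -1.2]
grip_width: 0.281
```

Call:
play_rows(plan=[[[0,0,0,0,0,-0.15,0],[0,0,0,0,0,-0.2,0],[0,0,0,0,0,-0.3,0],[0,0,0,0,0,0,0],[0,0,0,0,0,0,0]]])

```text
clock: 16.6
eef_pos: [0.6008, -0.2347, 0.0848]
ee_rot: [-2.258, 2.183, -0.002]
force: [-0.4, -0.7, -0.4]
grip_width: 0.277
```

Run:
```python
from h import *
a=snap('top','t6');snap('side','s6')
plan((.475,-.212,.104),-np.pi/2+.124)
a=cv2.imread('pics/t6.png');k=dict(interpolation=cv2.INTER_CUBIC)
c=cv2.convertScaleAbs(cv2.resize(a[165:245,170:320],None,fx=4,fy=4,**k),alpha=1.8)
b=cv2.imread('pics/s6.png');d=cv2.convertScaleAbs(cv2.resize(b[205:305,170:320],None,fx=4,fy=2.8,**k),alpha=1.8)
cv2.imwrite('pics/c6.png',np.vstack([c,d]))
```

```text
t 16.7 pos [ 0.6003 -0.2345  0.084 ] xang -1.537 F [ 0.3   0.18 -1.43] g 0.279
turn [ 0.001  0.001 -0.902] shift [-1.512  4.862 -0.799]
```

View pics/c6.png

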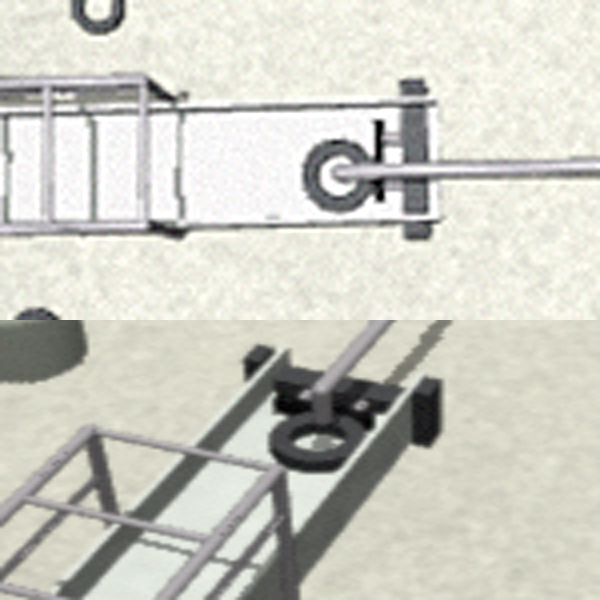

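Call:
play_rows(plan=[[[0,0,0,0,0,-0.5,0],[0,0,0,0,0,-0.5,0],[0,0,0,0,0,0,0],[0,0,0,0,0.5,0,0],[0,0,0,0,0.7,0,0],[0,0,0,0,0.8,0,0],[0,0,0,0,0.8,0,0],[0,0,0,0,0.7,0,0]]])

```text
clock: 17.5
eef_pos: [0.5122, -0.2376, 0.1095]
ee_rot: [-2.259, 2.184, -0.001]
force: [0.0, 0.0, -0.8]
grip_width: 0.279
```

Call:
play_rows(plan=[[[0,0,-0.45,0,0.5,0,0],[0,0,-0.45,0,0.4,0,0],[0,0,0,0,0,0,0],[0,0,0,0,0,0,0]]])

```text
clock: 17.9
eef_pos: [0.4909, -0.2389, 0.1097]
ee_rot: [-2.353, 2.081, -0.002]
force: [0.1, 0.5, -1.4]
grip_width: 0.278
```

Run:
```python
from h import *
plan((.475,-.23,.045),-np.pi/2+.124)
```

```text
t 17.9 pos [ 0.4909 -0.2389  0.1097] xang -1.4487 F [ 0.12  0.47 -1.44] g 0.278
turn [-0.01  -0.006 -0.019] shift [-0.431  0.589  2.586]
```

Lower to a few mm above the bench, then feel for it.

Call:
play_rows(plan=[[[0,0,0,0,0.3,0.5,0],[0,0,0,0,0.2,0.6,0],[0,0,0,0,0,0.6,0],[0,0,0,0,0,0.5,0],[0,0,0,0,0,0.2,0],[0,0,0,0,0,0,0],[0,0,0,0,0,0,0]]])

```text
clock: 18.6
eef_pos: [0.4784, -0.2403, 0.0493]
ee_rot: [-2.355, 2.08, -0.0]
force: [0.3, 0.3, -0.4]
grip_width: 0.281
```

Call:
play_rows(plan=[[[0,0,0,0,0,0.05,0],[0,0,0,0,0,0.05,0],[0,0,0,0,0,0,0],[0,0,0,0,0,0,0]]])

```text
clock: 19.0
eef_pos: [0.4782, -0.2403, 0.0469]
ee_rot: [-2.355, 2.08, -0.001]
force: [-0.0, -0.3, -1.8]
grip_width: 0.275
```

Call:
play_rows(plan=[[[0,0,0,0,0,0.06,0],[0,0,0,0,0,0,0],[0,0,0,0,0,0,0]]])

```text
clock: 19.3
eef_pos: [0.478, -0.2402, 0.0451]
ee_rot: [2.355, -2.08, -0.0]
force: [-2.0, -0.2, -1.6]
grip_width: 0.276
```

Call:
play_rows(plan=[[[0,0,0,0,0,0.04,0],[0,0,0,0,0,0,0],[0,0,0,0,0,0,0]]])

```text
clock: 19.6
eef_pos: [0.4781, -0.2402, 0.0441]
ee_rot: [-2.355, 2.08, -0.0]
force: [0.4, 0.2, -0.9]
grip_width: 0.277
```

Call:
play_rows(plan=[[[0,0,0,0,0,0.02,0],[0,0,0,0,0,0,0],[0,0,0,0,0,0,0.35],[0,0,0,0,0,0,0.5],[0,0,0,0,0,0,0.7],[0,0,0,0,0,0,0.7],[0,0,0,0,0,0,0.7],[0,0,0,0,0,0,0.7]]])

```text
clock: 20.4
eef_pos: [0.478, -0.2402, 0.0436]
ee_rot: [2.355, -2.08, -0.0]
force: [0.4, 0.0, -0.2]
grip_width: 0.692
```

Call:
play_rows(plan=[[[0,0,0,0,0,-0.2,0.7],[0,0,0,0,0,-0.6,0.7],[0,0,0,0,0,-0.8,0.7],[0,0,0,0,0,-0.8,0.7],[0,0,0,0,0,-0.8,0.7],[0,0,0,0,0,-0.8,0.7],[0,0,0,0,0,-0.5,0.7],[0,0,0,0,0,0,0.7]]])

```text
clock: 21.2
eef_pos: [0.4795, -0.2411, 0.1593]
ee_rot: [-2.354, 2.079, -0.008]
force: [0.2, -0.8, 1.1]
grip_width: 0.704
```

Run:
```python
from h import *
plan((.475,-.23,.045),-np.pi/2+.124)
snap('top','t7');snap('side','s7')
a=cv2.imread('pics/t7.png');b=cv2.imread('pics/s7.png')
cv2.imwrite('pics/c7.png',np.vstack([cv2.convertScaleAbs(a[140:310,110:450],alpha=1.8),cv2.convertScaleAbs(b[120:380,100:440],alpha=1.8)]))
# diffs vs start for bystanders
d0=cv2.imread('pics/top0.png')
for n,(u,v) in dict(bottle=(273,131),jar=(345,135),block=(192,294)).items():print(n,cv2.absdiff(a[v-14:v+14,u-14:u+14],d0[v-14:v+14,u-14:u+14]).mean())
```

```text
t 21.2 pos [ 0.4795 -0.2411  0.1593] xang -1.447 F [ 0.24 -0.79  1.06] g 0.704
turn [-0.039 -0.032 -0.002] shift [-0.465  0.125  4.573]
bottle 9.453231292517007
jar 7.2436224489795915
block 11.46938775510204
```

View pics/c7.png

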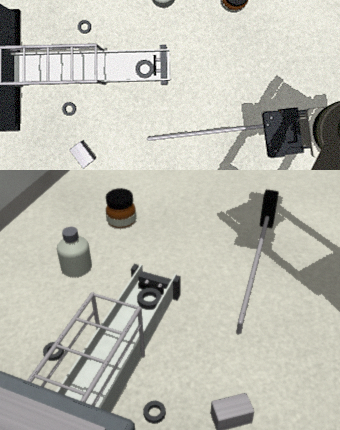

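The rod stands on the bench clear of the gutter, the collar lies flat by the buffer outside the guard, and the other things look unmoved. I'm handing in.

```bash
python3 -c "
from rig import ctrl
print(ctrl.job_done())"
```

```text
the job is handed in; nothing more can be done
None
```

I gripped the rod's handle and lowered the hook into the hole of the collar under the guard. I then drew the collar about 165 mm along the gutter onto the buffer. The pull there read about 7.4 N, then about 8 N (8.5 N at the end of the hold), for over half a second. The hook was backed off and lifted clear, and the rod was set back on the bench near where it started. I handed in at about 21 s.

**Final pictures:** the collar lies flat in the gutter, roughly 90 mm outside the guard's mouth. The rod is upright on the bench and touching nothing. The bottle, jar and block look unmoved.

**Checks that fell short or disagreed:**
- **Bystanders:** I only compared images by eye and by a noise-level pixel difference (mean 7–11), not by measuring positions.
- **Forces:** the load on the collar was read only at the wrist, with about 1 N of noise. The highest reading was 8.5 N, well under the 20 N limit.
- **Camera agreement:** the two cameras differed by several millimetres on the hook and collar positions while the guard's bars were in the way. I used the top view, and the hook then went into the hole with no contact felt.

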